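Point out the undrilled cob and throw the hold lever

ROBOT

A 6-joint arm with a two-finger parallel gripper is mounted at the origin on the work surface. World frame = base frame: x ahead of the robot, y to its left, z up, the work surface at z = 0. Lengths are in m, angles in rad, forces in N, time in s.
With the tool pointing down it reaches from about 0.225 to 0.875 m from the base axis. Payload 3.4 kg.
Tool frame: the origin (TCP) lies between the finger pads, 19 mm behind the fingertips; this is the grasp point; z points along the fingers, y is the line along which they close (so a half turn about z gives the same grasp; the last joint's range is limited). The gripper opens to 85 mm and grips with 20 to 120 N. Pads are 22 mm wide; open, the fingers measure 114 mm over their backs; the gripper's body (76 mm by 85 mm) begins 54 mm behind the grasp point. The pads swing forward as they close: fully open they stand 13 mm farther back than shut.
Start: joints at [1.081, 0.276, 1.505, -0, 1.361, -0.121], TCP at [0.207, 0.536, 0.25] pointing down, gripper open.
Joint ranges: [-2.89, 2.89], [-0.75, 2.08], [0.22, 2.7], [-1.18, 4.32], [0.11, 2.71], [-2.7, 2.7]. Speed limits (rad/s): [2.57, 2.57, 3.14, 3.14, 3.14, 3.14].

INTERFACE

Orientations are given as a unit quaternion [w, x, y, z].
In Python, from rig import get_state, optics, sign_off gives the robot as it stands.
- The arm moves only by the tool send_rows, never from a script. Its argument "increments" is a list of rows, each an object with "gripper": the gripper's target within -1 to 1 (shut at 1, half-way at 0, fully open at -1); "linear": the shift along the world's x, y, z in m, a list of three; "delta_rot": the turn, a rotation vector about the world's x, y, z in rad, a list of three. In form: [{"gripper": gripper, "linear": [dx, dy, dz], "delta_rot": [rx, ry, rz]}, ...]. A call has 1 to 8 rows; each row is the pose to reach, as a shift and turn from the pose commanded when the call began; what a row does not reach only later rows make up. A row lasts 1/10 s, in which the tool goes at most 50 mm and 8.59 degrees, less where a joint would pass 70% of its speed; a pose out of reach is approached as far as the arm can. A call with a gripper value outside its range is refused whole. The fingers move at their own pace and stop on an object; "newtons" is the grip in N (left out, the last holds). Time passes only in rows, so rows that repeat a pose let the fingers close. It gives the time, the measured TCP pose, the force, the opening and the grip force at its end, in the units of the state.
- get_state(): the state, without advancing time (a new reading comes with each control period).
- optics.get_image(name): name is "scene" or "top" or "wrist"; returns a dict with "pixels" (384x512x3 uint8, blue, green, red), "K" (3x3 intrinsics, pixels), "rvec" (rotation vector, rad) and "tvec" (3), from world to camera coordinates, as OpenCV has them; the wrist camera has in their place "T_tool_cam" (4x4, takes a point from camera to tool coordinates, whose origin is the TCP and whose axes are the flange's). Camera axes: x right, y down, z forward; pixel columns grow to the right and rows downward; lengths in m; the calibration is good to about 2 mm. A picture is of the moment at which its call begins: read the wrist's pose just before it. There is no depth.
- sign_off(): hands the job in; it is judged then, once.
The state is a dict: "clock": time; "qpos": joint angles; "qd": joint speeds; "effort": joint torques, N m; "position": TCP position; "ee_rot": TCP orientation; "contact_force": force on the tool from outside, world axes, zero at the start; "moment": the same for the moment, N m; "width": finger opening in m; "gripper_force": force on a finger pad.
Only numpy, scipy, OpenCV 4.12 (cv2) and the standard library are available. Lean on these libraries where they do the work, as an engineer would, in place of code of your own. Each camera call takes 0.05 s, during which the arm holds its last target. There are 200 camera calls.

TASK

One of the five corn cobs standing on the plank was missed by the drill and has no bore in its top: point it out by holding the fingertips about two centimetres above the middle of its top for two seconds without touching it. Then push the steel lever beside the plank all the way over, away from the robot, to put the drilling on hold, and leave it there. Do not touch or pass low over the other cobs, and leave everything else where it stands.

Things in the scene. Friction and masses are not known exactly. Their poses are not given: they have to be found in the camera images.
- plank: Fixed wooden plank lying on the bench, 140 x 380 x 12 mm (x, y, z), turned up to 0.3 rad; the five cobs and the plug gauge stand on it. Origin: centre of its underside.
- blank: The undrilled corn cob: straw-coloured upright cylinder 47 mm across over the kernels, 50 mm tall, its top a solid flat face with no bore, loose on the plank at any of the five cob places. Origin: centre of its underside, z up.
- blank_top (a point): Centre of the undrilled cob's top face (62 mm above the bench).
- bored1: Drilled corn cob, a straw-coloured upright cylinder 47 mm across over the kernels and 50 mm tall with an open round bore 28 mm across in its top, loose on the plank. Origin: centre of its underside, z up.
- bored1_top (a point): Centre of bored1's rim plane (62 mm above the bench).
- bored2: Drilled corn cob, a straw-coloured upright cylinder 47 mm across over the kernels and 56 mm tall with an open round bore 28 mm across in its top, loose on the plank. Origin: centre of its underside, z up.
- bored2_top (a point): Centre of bored2's rim plane (68 mm above the bench).
- bored3: Drilled corn cob, a straw-coloured upright cylinder 47 mm across over the kernels and 50 mm tall with an open round bore 28 mm across in its top, loose on the plank. Origin: centre of its underside, z up.
- bored3_top (a point): Centre of bored3's rim plane (62 mm above the bench).
- bored4: Drilled corn cob, a straw-coloured upright cylinder 47 mm across over the kernels and 44 mm tall with an open round bore 28 mm across in its top, loose on the plank. Origin: centre of its underside, z up.
- bored4_top (a point): Centre of bored4's rim plane (56 mm above the bench).
- lever_base: Fixed grey lever box beside the plank (left or right), 70 x 50 x 25 mm, turned up to 0.35 rad, with an upright steel lever on top: a 10 mm rod ending in a 26 mm ball. Origin: centre of the box's underside; its +x is the direction in which the lever is to be pushed (away from the robot). The pivot is an axis along the box's y, 22 mm above the origin.
- lever (a joint): Angle of the lever about its pivot, rad: 0 leaning fully back towards the robot (-x of its box), 1.0 leaning fully away (+x); starts between 0 and 0.2. Vertical at 0.5. It stays where it is left; friction only (0.06 N m, under 1 N at the ball), no spring, firm stops at both ends.
- lever_tip (a point): Centre of the lever's ball, 80 mm from the pivot; 92 mm above the bench at either end of the swing, 102 mm at its top; it lies 38 mm to -x of the box's origin at 0 and 38 mm to +x at 1.0.
- tin: Fixed open dark steel tin, 200 x 100 x 50 mm, on the other side of the plank from the lever. Origin: centre of its underside.
- gauge: Turned steel plug gauge, 28 mm across, 54 mm tall, standing loose on the plank among the cobs; a bystander. Origin: centre of its underside.
- jar: Amber glass jar with white cap, 60 mm across, 75 mm tall, loose beyond the plank; a bystander. Origin: centre of its underside.
- mug: White mug, 76 mm across, 85 mm tall, loose beyond the plank; a bystander. Origin: centre of its underside.
- brush: Hand brush lying along its x axis on the bench to the right; a bystander. Origin: underside, on its long axis.
- driver: Screwdriver lying along its x axis on the bench to the left; a bystander. Origin: underside, on its long axis.
Not all that is in view belongs to the job. Leave any blue or green look-alike of the bored4 alone.

How it is judged:
By the outcome, as a careful person would: the job done as asked, in the order asked, and still so for the second after the job is handed in, with the robot touching nothing.
It also fails if it takes over 42 s, if anything falls off the work surface, if the arm or the gripper's body presses on something with over 40 N, if the wrist force passes 120 N, or if a joint passes its speed limit or range.

## Working session

There is one attempt and no reset: what is moved stays moved. The work goes in short steps, Python scripts to look and compute and a tool call to move; the robot and the scene stay as the last step left them, time stands still between calls to the robot, and variables do not carry over. Pictures are saved under pics/ and viewed, at most 10 in all, crops included, and the job is handed in when it is done.

Besides the shell and the picture viewer there is one more tool, called as name([rows], argument=value, ...), one row to a line, values as JSON. send_rows: Moves the arm, as the interface text tells. Its arguments: {"type":"object","properties":{"increments":{"type":"array"},"newtons":{"type":"number"}},"required":["increments"]}

```bash
mkdir -p pics; cat > h.py <<'E'
import numpy as np, cv2
from rig import get_state, optics, sign_off
def cam(n):
    d=optics.get_image(n); return d
def ray(d,u,v,z):
    R=cv2.Rodrigues(np.array(d["rvec"],float))[0]; t=np.array(d["tvec"],float).ravel()
    p=cv2.undistortPoints(np.array([[[u,v]]],float),np.array(d["K"]),None)[0,0]
    c=-R.T@t; r=R.T@np.array([p[0],p[1],1]); return c+r*(z-c[2])/r[2]
E
python3 - <<'E'
from h import *
import pickle
for n in("top","scene"):
    d=cam(n); pickle.dump(d,open(n+".pkl","wb")); cv2.imwrite(f"pics/{n}0.png",cv2.resize(d["pixels"],(768,576),interpolation=cv2.INTER_CUBIC))
s=get_state(); print(s)
E
```

```text
{'clock': 0.1, 'qpos': array([ 1.08102876e+00,  2.76543276e-01,  1.50597716e+00,  3.55629410e-05,
        1.36070058e+00, -1.21021674e-01]), 'qd': array([-0.00047598, -0.00107901, -0.004966  ,  0.00111102,  0.00046466,
        0.00064207]), 'effort': array([ 8.92915796e-04, -4.17702234e+01, -2.46403545e+01, -4.54063820e-04,
        5.77384169e-03, -1.80092758e-05]), 'position': array([0.2070614 , 0.53597068, 0.24923132]), 'ee_rot': array([-2.61382231e-04,  1.83333742e-01,  9.83050393e-01, -7.71279286e-04]), 'contact_force': array([-0.17963055,  0.19217425,  0.37180827]), 'moment': array([-0.03778964, -0.00731119,  0.05679346]), 'gripper_force': 0.0, 'width': 0.08526236516304445}
```

View pics/top0.png

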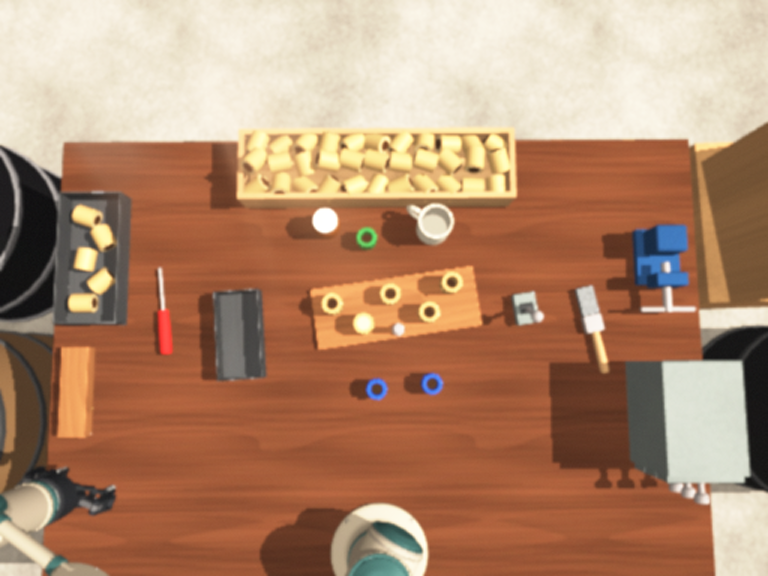

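View pics/scene0.png

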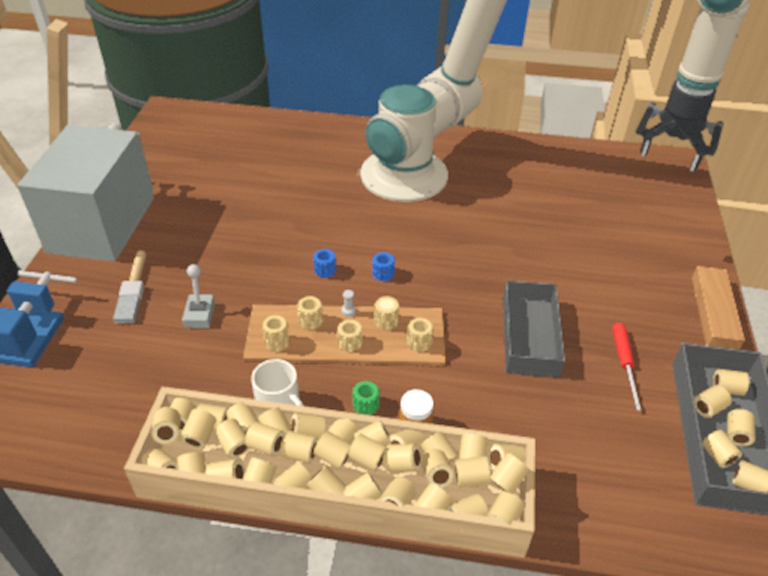

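The top view shows the bored cobs with dark bores at about (332,303), (390,294), (452,282) and (429,312) in the enlarged picture. The solid-topped blank is at (363,324) and the gauge at (398,329). The lever box is at (525,308), right of the plank, with its ball at (538,316). The scene view agrees: the blank is at (387,305), the lever ball at (194,271) and its box at (198,312).

```bash
cat > m.py <<'E'
from h import *
import pickle
t=pickle.load(open("top.pkl","rb")); s=pickle.load(open("scene.pkl","rb"))
f=lambda u:(u+.5)/1.5-.5
for n,u,v,z in [("blank",363,324,.062),("b1",332,303,.062),("b2",390,294,.062),("b3",452,282,.062),("b4",429,312,.062),("gauge",398,329,.066),("ball",538,316,.095),("boxtop",525,308,.025)]:
    print(n,ray(t,f(u),f(v),z).round(4))
for n,u,v,z in [("blank",387,303,.062),("ball",194,271,.092),("boxtop",198,311,.025)]:
    print("scene",n,ray(s,f(u),f(v),z).round(4))
# refined blank: bright top in top view
for nm,d,(u,v) in (("top",t,(242,216)),("scene",s,(257.5,202))):
    p=d["pixels"].astype(int); x0,y0=int(u)-14,int(v)-14; c=p[y0:y0+28,x0:x0+28]
    L=c.sum(2); m=(L>.86*np.percentile(L,97))&(c[...,2]-c[...,0]>20)
    n,l,st,ce=cv2.connectedComponentsWithStats(m.astype(np.uint8)); k=1+np.argmax(st[1:,4])
    print(nm,st[k],ce[k]+[x0,y0],ray(d,*(ce[k]+[x0,y0]),.062).round(4))
a=t["pixels"][180:230,330:375]; b=s["pixels"][165:225,110:155]
cv2.imwrite("pics/lev.png",np.hstack([cv2.resize(a,None,fx=8,fy=8),cv2.resize(b,(360,400))]))
E
python3 m.py
```

```text
blank [0.5037 0.0312 0.062 ]
b1 [0.5507 0.0998 0.062 ]
b2 [ 0.57  -0.029  0.062]
b3 [ 0.596  -0.1674  0.062 ]
b4 [ 0.5294 -0.1151  0.062 ]
gauge [ 0.492  -0.0459  0.066 ]
ball [ 0.5168 -0.3477  0.095 ]
boxtop [ 0.5398 -0.3375  0.025 ]
scene blank [0.5063 0.0318 0.062 ]
scene ball [ 0.5139 -0.3452  0.092 ]
scene boxtop [ 0.5556 -0.3343  0.025 ]
top [ 8  7 13 13 98] [242.03061224 215.02040816] [0.5064 0.0306 0.062 ]
scene [  8  11  14   9 100] [257.37 202.93] [0.5109 0.0311 0.062 ]
```

View pics/lev.png

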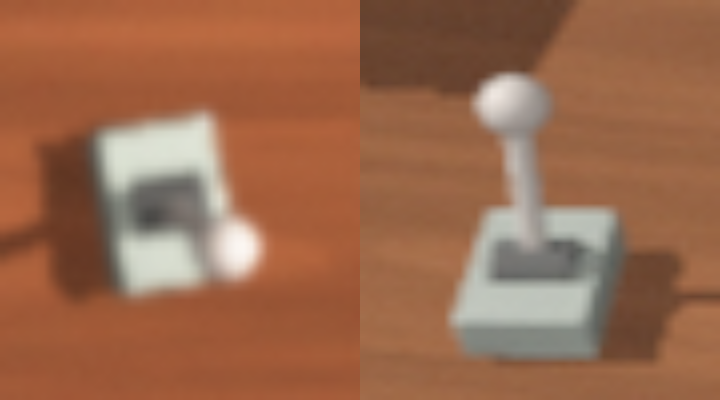

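The crop shows the lever ball at (232,248) in the left panel. The box's top corners are near (102,130), (212,112), (238,283) and (130,295), so the box is turned about +0.17 rad and the lever leans towards the robot.

```bash
cat > m2.py <<'E'
from h import *
import pickle
t=pickle.load(open("top.pkl","rb")); s=pickle.load(open("scene.pkl","rb"))
g=lambda u:(u+.5)/8-.5
C=[ray(t,330+g(u),180+g(v),.025) for u,v in [(102,130),(212,112),(238,283),(130,295)]]
for c in C: print(c.round(4))
o=np.mean(C,0); ax=(C[0]+C[1]-C[2]-C[3])[:2]; yaw=np.arctan2(ax[1],ax[0]); print("box",o,yaw)
b=ray(t,330+g(232),180+g(248),.094); print("ball",b, "along", (b-o)[:2]@[np.cos(yaw),np.sin(yaw)], "lat",(b-o)[:2]@[-np.sin(yaw),np.cos(yaw)])
x,y=110+(511-360+.5)/8-.5, 165+(103+.5)*60/400-.5
print("ball scene",ray(s,x,y,.094))
E
python3 m2.py
```

```text
[ 0.5722 -0.3127  0.025 ]
[ 0.5797 -0.3602  0.025 ]
[ 0.5062 -0.3688  0.025 ]
[ 0.5014 -0.3226  0.025 ]
box [ 0.53984557 -0.34107386  0.025     ] 0.12774132942568184
ball [ 0.51667416 -0.34820664  0.094     ] along -0.023891289673746357 lat -0.004122764738433448
ball scene [ 0.51433455 -0.3469222   0.094     ]
```

send_rows([
  {"gripper":1,"linear":[0.025,-0.042,0],"delta_rot":[0,0,0]},
  {"gripper":1,"linear":[0.05,-0.084,0],"delta_rot":[0,0,0]},
  {"gripper":1,"linear":[0.075,-0.126,0],"delta_rot":[0,0,0]},
  {"gripper":1,"linear":[0.1,-0.168,0],"delta_rot":[0,0,0]},
  {"gripper":1,"linear":[0.125,-0.21,0],"delta_rot":[0,0,0]},
  {"gripper":1,"linear":[0.15,-0.252,0],"delta_rot":[0,0,0]},
  {"gripper":1,"linear":[0.175,-0.294,0],"delta_rot":[0,0,0]},
  {"gripper":1,"linear":[0.2,-0.336,0],"delta_rot":[0,0,0]},
])

```text
clock: 0.9
position: [0.4077, 0.1985, 0.2499]
ee_rot: [-0.0, 0.183, 0.983, 0.0]
contact_force: [1.3, -0.6, 1.2]
width: -0.0001
gripper_force: 0.0
```

send_rows([
  {"gripper":1,"linear":[0.025,-0.042,0],"delta_rot":[0,0,0]},
  {"gripper":1,"linear":[0.05,-0.084,0],"delta_rot":[0,0,0]},
  {"gripper":1,"linear":[0.075,-0.126,0],"delta_rot":[0,0,0]},
  {"gripper":1,"linear":[0.1,-0.168,0],"delta_rot":[0,0,0]},
  {"gripper":1,"linear":[0.1,-0.168,0],"delta_rot":[0,0,0]},
  {"gripper":1,"linear":[0.1,-0.168,0],"delta_rot":[0,0,0]},
])

```text
clock: 1.5
position: [0.5073, 0.0314, 0.2493]
ee_rot: [-0.001, 0.185, 0.983, 0.0]
contact_force: [-1.3, 0.6, -0.2]
width: 0.0
gripper_force: 0.0
```

```bash
cat > w.py <<'E'
from h import *
import pickle,sys
from scipy.spatial.transform import Rotation as Ro
s=get_state(); d=cam("wrist"); pickle.dump((s,d),open("wrist.pkl","wb"))
print(s["position"],s["clock"],s["ee_rot"],s["width"])
cv2.imwrite(f"pics/{sys.argv[1]}.png",d["pixels"])
E
python3 w.py w1
```

```text
[0.50725107 0.03141468 0.24930566] 1.5 [-9.83783330e-04  1.84757978e-01  9.82783541e-01  1.82407202e-04] 4.623787441980615e-06
```

View pics/w1.png

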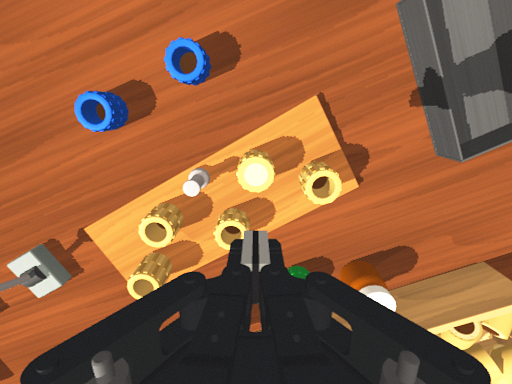

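The wrist view shows the undrilled cob's solid top centred at (255,173). The four other cobs show bores at (322,183), (232,232), (157,231) and (143,285), and the gauge is at (192,187).

```bash
python3 - <<'E'
from h import *
import pickle
from scipy.spatial.transform import Rotation as Ro
s,d=pickle.load(open("wrist.pkl","rb"))
q=s["ee_rot"]; T=np.eye(4); T[:3,:3]=Ro.from_quat([q[1],q[2],q[3],q[0]]).as_matrix(); T[:3,3]=s["position"]
M=T@np.array(d["T_tool_cam"]); 
p=d["pixels"].astype(int); c=p[145:200,230:282]; L=c.min(2)
m=((c[...,0]>120)&(c[...,2]>225)).astype(np.uint8)
n,l,st,ce=cv2.connectedComponentsWithStats(m); k=1+np.argmax(st[1:,4]); uv=ce[k]+[230,145]; print(st[k],uv)
def W(u,v,z):
    r=M[:3,:3]@np.linalg.inv(d["K"])@[u,v,1]; return M[:3,3]+r*(z-M[2,3])/r[2]
print(W(*uv,.062),W(255.5,173,.062), W(322,183,.062))
E
```

```text
[   6   10   38   38 1034] [254.98259188 173.90715667]
[0.50586967 0.03144025 0.062     ] [0.50506375 0.03241165 0.062     ] [0.54544361 0.10206219 0.062     ]
```

send_rows([
  {"gripper":1,"linear":[-0.001,0,-0.04],"delta_rot":[0,0,0]},
  {"gripper":1,"linear":[-0.001,0,-0.08],"delta_rot":[0,0,0]},
  {"gripper":1,"linear":[-0.001,0,-0.115],"delta_rot":[0,0,0]},
  {"gripper":1,"linear":[-0.001,0,-0.135],"delta_rot":[0,0,0]},
  {"gripper":1,"linear":[-0.001,0,-0.145],"delta_rot":[0,0,0]},
  {"gripper":1,"linear":[-0.001,0,-0.149],"delta_rot":[0,0,0]},
  {"gripper":1,"linear":[-0.001,0,-0.149],"delta_rot":[0,0,0]},
  {"gripper":1,"linear":[-0.001,0,-0.149],"delta_rot":[0,0,0]},
])

```text
clock: 2.35
position: [0.5072, 0.0326, 0.1022]
ee_rot: [0.001, 0.183, 0.983, 0.0]
contact_force: [-0.1, 0.2, 0.5]
width: -0.0003
gripper_force: 0.0
```

```bash
python3 - <<'E'
from h import *
d=cam("scene")["pixels"][150:250,190:323]; cv2.imwrite("pics/s1.png",cv2.resize(d,(532,400),interpolation=cv2.INTER_CUBIC)); print(get_state()["position"])
E
```

```text
[0.50720345 0.03251144 0.10227114]
```

View pics/s1.png

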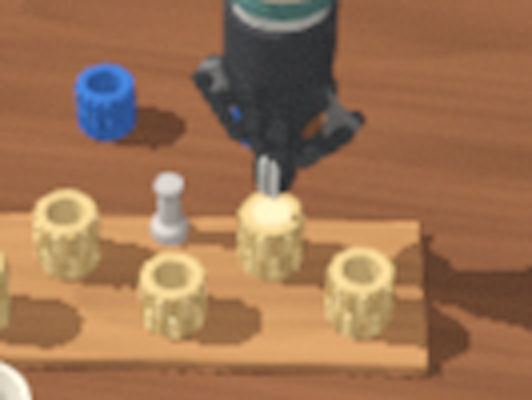

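The scene crop shows the shut fingertips at (268,190), just above the middle of the blank's top at (270,212) and not touching it. I'll hold here for over two seconds.

send_rows([
  {"gripper":1,"linear":[-0.001,-0.001,-0.001],"delta_rot":[0,0,0]},
  {"gripper":1,"linear":[-0.001,-0.001,-0.001],"delta_rot":[0,0,0]},
  {"gripper":1,"linear":[-0.001,-0.001,-0.001],"delta_rot":[0,0,0]},
  {"gripper":1,"linear":[-0.001,-0.001,-0.001],"delta_rot":[0,0,0]},
  {"gripper":1,"linear":[-0.001,-0.001,-0.001],"delta_rot":[0,0,0]},
  {"gripper":1,"linear":[-0.001,-0.001,-0.001],"delta_rot":[0,0,0]},
  {"gripper":1,"linear":[-0.001,-0.001,-0.001],"delta_rot":[0,0,0]},
  {"gripper":1,"linear":[-0.001,-0.001,-0.001],"delta_rot":[0,0,0]},
])

```text
clock: 3.2
position: [0.5053, 0.0314, 0.1]
ee_rot: [-0.0, 0.183, 0.983, 0.0]
contact_force: [-0.7, -0.1, 0.0]
width: -0.0002
gripper_force: 0.0
```

send_rows([
  {"gripper":1,"linear":[0,0,0],"delta_rot":[0,0,0]},
  {"gripper":1,"linear":[0,0,0],"delta_rot":[0,0,0]},
  {"gripper":1,"linear":[0,0,0],"delta_rot":[0,0,0]},
  {"gripper":1,"linear":[0,0,0],"delta_rot":[0,0,0]},
  {"gripper":1,"linear":[0,0,0],"delta_rot":[0,0,0]},
  {"gripper":1,"linear":[0,0,0],"delta_rot":[0,0,0]},
  {"gripper":1,"linear":[0,0,0],"delta_rot":[0,0,0]},
  {"gripper":1,"linear":[0,0,0],"delta_rot":[0,0,0]},
])

```text
clock: 4.0
position: [0.5053, 0.0314, 0.1]
ee_rot: [0.0, 0.183, 0.983, 0.0]
contact_force: [-0.4, 0.2, -0.2]
width: -0.0002
gripper_force: 0.0
```

send_rows([
  {"gripper":1,"linear":[0,0,0],"delta_rot":[0,0,0]},
  {"gripper":1,"linear":[0,0,0],"delta_rot":[0,0,0]},
  {"gripper":1,"linear":[0,0,0],"delta_rot":[0,0,0]},
  {"gripper":1,"linear":[0,0,0],"delta_rot":[0,0,0]},
  {"gripper":1,"linear":[0,0,0],"delta_rot":[0,0,0]},
  {"gripper":1,"linear":[0,0,0],"delta_rot":[0,0,0]},
  {"gripper":1,"linear":[0,0,0],"delta_rot":[0,0,0]},
  {"gripper":1,"linear":[0,0,0],"delta_rot":[0,0,0]},
])

```text
clock: 4.8
position: [0.5053, 0.0314, 0.1]
ee_rot: [0.0, 0.183, 0.983, 0.0]
contact_force: [-0.2, 0.4, 0.8]
width: 0.0003
gripper_force: 0.0
```

send_rows([
  {"gripper":1,"linear":[0,0,0],"delta_rot":[0,0,0]},
  {"gripper":1,"linear":[0,0,0],"delta_rot":[0,0,0]},
  {"gripper":1,"linear":[0,0,0.03],"delta_rot":[0,0,0]},
  {"gripper":1,"linear":[0,0,0.07],"delta_rot":[0,0,0]},
  {"gripper":1,"linear":[0,0,0.11],"delta_rot":[0,0,0]},
  {"gripper":1,"linear":[0,0,0.15],"delta_rot":[0,0,0]},
  {"gripper":1,"linear":[0,0,0.15],"delta_rot":[0,0,0]},
])

```text
clock: 5.5
position: [0.5087, 0.0312, 0.2559]
ee_rot: [0.006, 0.183, 0.983, 0.001]
contact_force: [0.4, 0.8, 0.6]
width: 0.0001
gripper_force: 0.0
```

send_rows([
  {"gripper":1,"linear":[-0.005,-0.048,0],"delta_rot":[0,0,0.07]},
  {"gripper":1,"linear":[-0.01,-0.096,0],"delta_rot":[0,0,0.14]},
  {"gripper":1,"linear":[-0.015,-0.144,0],"delta_rot":[0,0,0.21]},
  {"gripper":1,"linear":[-0.02,-0.192,0],"delta_rot":[0,0,0.28]},
  {"gripper":1,"linear":[-0.025,-0.24,0],"delta_rot":[0,0,0.35]},
  {"gripper":1,"linear":[-0.03,-0.288,0],"delta_rot":[0,0,0.42]},
  {"gripper":1,"linear":[-0.035,-0.336,0],"delta_rot":[0,0,0.47]},
  {"gripper":1,"linear":[-0.039,-0.384,0],"delta_rot":[0,0,0.52]},
])

```text
clock: 6.3
position: [0.4654, -0.3543, 0.2491]
ee_rot: [-0.0, -0.076, 0.997, 0.001]
contact_force: [0.3, -0.5, -0.3]
width: -0.0001
gripper_force: 0.0
```

send_rows([
  {"gripper":1,"linear":[0,0,0],"delta_rot":[0,0,0]},
  {"gripper":1,"linear":[0,0,-0.04],"delta_rot":[0,0,0]},
  {"gripper":1,"linear":[0,0,-0.08],"delta_rot":[0,0,0]},
  {"gripper":1,"linear":[0,0,-0.12],"delta_rot":[0,0,0]},
  {"gripper":1,"linear":[0,0,-0.15],"delta_rot":[0,0,0]},
  {"gripper":1,"linear":[0,0,-0.15],"delta_rot":[0,0,0]},
  {"gripper":1,"linear":[0,0,-0.15],"delta_rot":[0,0,0]},
])

```text
clock: 7.0
position: [0.4663, -0.3521, 0.0998]
ee_rot: [-0.0, -0.076, 0.997, 0.001]
contact_force: [0.2, 0.2, 1.1]
width: -0.0
gripper_force: 0.0
```

```bash
python3 - <<'E'
from h import *
d=cam("scene")["pixels"][130:230,80:213]; cv2.imwrite("pics/s2.png",cv2.resize(d,(532,400),interpolation=cv2.INTER_CUBIC)); s=get_state();print(s["position"],s["ee_rot"])
E
```

```text
[ 0.46710834 -0.35295409  0.10112302] [ 6.50209626e-04 -7.56210271e-02  9.97136231e-01 -6.12376060e-04]
```

View pics/s2.png

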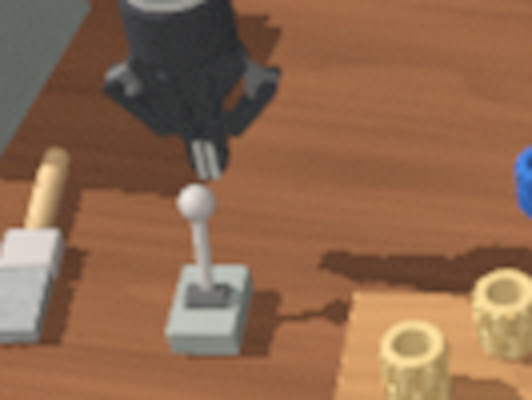

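The scene crop shows the shut fingers at (207,160) directly behind the lever ball at (196,203), lined up for the push.

send_rows([
  {"gripper":1,"linear":[0.012,0.002,0],"delta_rot":[0,0,0]},
  {"gripper":1,"linear":[0.024,0.004,0],"delta_rot":[0,0,0]},
  {"gripper":1,"linear":[0.035,0.005,0],"delta_rot":[0,0,0]},
  {"gripper":1,"linear":[0.046,0.007,0],"delta_rot":[0,0,0]},
  {"gripper":1,"linear":[0.057,0.009,0],"delta_rot":[0,0,0]},
  {"gripper":1,"linear":[0.067,0.01,0],"delta_rot":[0,0,0]},
  {"gripper":1,"linear":[0.076,0.011,0],"delta_rot":[0,0,0]},
  {"gripper":1,"linear":[0.082,0.012,0],"delta_rot":[0,0,0]},
])

```text
clock: 7.85
position: [0.5491, -0.3404, 0.0996]
ee_rot: [-0.0, -0.076, 0.997, 0.0]
contact_force: [-0.3, -0.2, -1.0]
width: 0.0
gripper_force: 0.5
```

send_rows([
  {"gripper":1,"linear":[0.002,0,0],"delta_rot":[0,0,0]},
  {"gripper":1,"linear":[0.004,0.001,0],"delta_rot":[0,0,0]},
  {"gripper":1,"linear":[0.004,0.001,0],"delta_rot":[0,0,0]},
])

```text
clock: 8.15
position: [0.5524, -0.3396, 0.1]
ee_rot: [0.0, -0.075, 0.997, 0.0]
contact_force: [-0.3, 0.2, 0.7]
width: 0.0003
gripper_force: 0.0
```

send_rows([
  {"gripper":1,"linear":[0.002,0,0],"delta_rot":[0,0,0]},
  {"gripper":1,"linear":[0.003,0,0],"delta_rot":[0,0,0]},
  {"gripper":1,"linear":[0.003,0,0],"delta_rot":[0,0,0]},
])

```text
clock: 8.45
position: [0.5552, -0.3397, 0.1001]
ee_rot: [-0.0, -0.075, 0.997, 0.0]
contact_force: [-0.7, 0.8, -0.0]
width: 0.0001
gripper_force: 0.3
```

```bash
python3 - <<'E'
from h import *
d=cam("scene")["pixels"][130:230,80:213]; cv2.imwrite("pics/s3.png",cv2.resize(d,(532,400),interpolation=cv2.INTER_CUBIC)); s=get_state();print(s["position"],s["contact_force"])
E
```

```text
[ 0.55522078 -0.33968724  0.10005694] [-1.26247857 -0.07212855 -0.23901481]
```

View pics/s3.png

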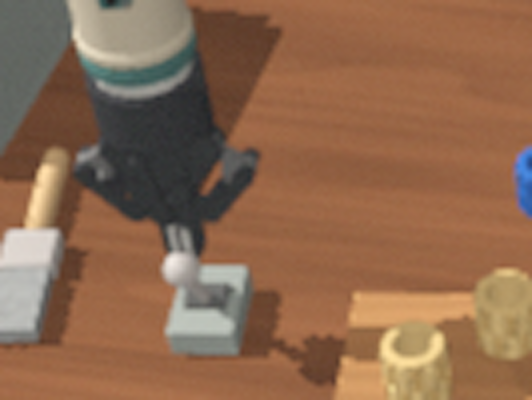

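The scene crop shows the lever leaning away, with the ball at (181,267). No stop force has shown yet, so I'll push on in small steps.

send_rows([
  {"gripper":1,"linear":[0.001,0,0],"delta_rot":[0,0,0]},
  {"gripper":1,"linear":[0.002,0,0],"delta_rot":[0,0,0]},
  {"gripper":1,"linear":[0.003,0,0],"delta_rot":[0,0,0]},
  {"gripper":1,"linear":[0.003,0,0],"delta_rot":[0,0,0]},
])

```text
clock: 8.9
position: [0.5564, -0.3396, 0.0999]
ee_rot: [-0.002, -0.076, 0.997, 0.0]
contact_force: [-5.6, -0.8, 1.9]
width: -0.0002
gripper_force: 3.0
```

send_rows([
  {"gripper":1,"linear":[0.001,0,0],"delta_rot":[0,0,0]},
  {"gripper":1,"linear":[0.002,0,0],"delta_rot":[0,0,0]},
  {"gripper":1,"linear":[0.002,0,0],"delta_rot":[0,0,0]},
])

```text
clock: 9.2
position: [0.5566, -0.3396, 0.0998]
ee_rot: [-0.004, -0.076, 0.997, 0.001]
contact_force: [-10.9, -1.3, 3.0]
width: -0.0
gripper_force: 4.9
```

The force is rising while the position stays put, so the lever is at its stop. I'll back off and rise.

send_rows([
  {"gripper":1,"linear":[-0.01,-0.001,0],"delta_rot":[0,0,0]},
  {"gripper":1,"linear":[-0.03,-0.004,0],"delta_rot":[0,0,0]},
  {"gripper":1,"linear":[-0.06,-0.009,0.01],"delta_rot":[0,0,0]},
  {"gripper":1,"linear":[-0.08,-0.012,0.05],"delta_rot":[0,0,0]},
  {"gripper":1,"linear":[-0.08,-0.012,0.1],"delta_rot":[0,0,0]},
  {"gripper":1,"linear":[-0.08,-0.012,0.15],"delta_rot":[0,0,0]},
  {"gripper":1,"linear":[-0.08,-0.012,0.15],"delta_rot":[0,0,0]},
  {"gripper":1,"linear":[-0.08,-0.012,0.15],"delta_rot":[0,0,0]},
])

```text
clock: 10.0
position: [0.4814, -0.3523, 0.2521]
ee_rot: [0.002, -0.075, 0.997, -0.002]
contact_force: [-0.6, -0.2, 0.1]
width: -0.0003
gripper_force: 0.0
```

```bash
python3 - <<'E'
from h import *
d=cam("scene"); cv2.imwrite("pics/s4.png",d["pixels"]); s=get_state();print(s["position"],s["contact_force"])
E
```

```text
[ 0.48053517 -0.35149336  0.25016921] [-0.0637846   0.81236048 -0.06403743]
```

View pics/s4.png

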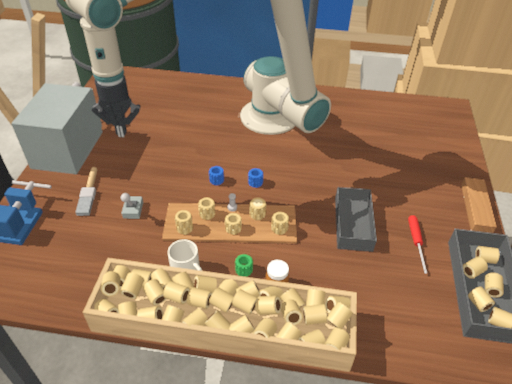

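The lever is over, with its ball at (126,197). The cobs, gauge and bystanders are where they were, and the arm is clear.

```bash
python3 -c "
from rig import sign_off
print(sign_off())"
```

```text
the job is handed in; nothing more can be done
None
```

I held the fingertips about 2 cm above the undrilled cob's top for over two seconds without touching it, then pushed the lever fully over to its stop and left it there; nothing else moved, and I handed the job in at about 10 s.

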